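# Square up and lock a copper plate in the registering jig

## Task

Slide the jig's fence along its rail until it has pushed the copper plate square and snug against the fixed stop bar. Only then flip the fence's cam lever all the way over, down on top of the fence, to lock it. Leave the other things on the table where they are, and the plate flat on the bed.

Things in the scene. Friction and masses are not known exactly. Their poses are not given: they have to be found in the camera images.
- jig: Fixed aluminium jig on the table, yaw within 0.25 rad. Origin on the table. Its bed spans x -150 to 170 mm, y -170 to 210 mm, top at z = 12 mm. Along its edge nearest the robot runs a steel guide rail along y: 20 mm wide, centred at x = -125 mm, top at z = 32 mm
- stop_face (a point): Middle of the fixed stop's face, which looks to the jig's -y, 9 mm above the bed. The stop is a dark bar along the jig's x on the bed, 200 mm long, 20 mm thick (y), 18 mm high, with two bolts 23 mm high; in the jig's frame its face is at y = 120 mm
- plate: Copper etching plate 160 mm (x) by 130 mm (y), 3 mm thick, 0.55 kg, loose on the jig's bed between fence and stop, slightly askew and 10 to 35 mm short of the stop. Origin: centre of its underside. Seated, its y edges touch stop and fence and its centre is at y = 55 mm in the jig's frame
- fence (a joint): Travel (m) of the fence along the jig's +y, towards the stop: 0 fully back (its face at y = -140 mm in the jig's frame), 0.130 with the plate snug between fence and stop (end of travel 0.160). It slides freely at about 2 N with the lever free; pushing the plate along takes another 4 to 6 N. Once locked it does not yield to a push of 20 N
- fence_face (a point): Point on the fence's +y face, the one towards the plate. The fence is a steel bar along the jig's x, 24 mm thick (back face 24 mm to -y), 135 mm long to the robot's side of this point and 100 mm beyond it; its underside is 1 mm, its top 24 mm, this point 12.5 mm above the bed. Push its back face or pinch it across y. Its grey head over the rail is 56 mm wide, 48 mm above the bed
- lever (a joint): Angle (rad) of the cam lever on the fence's head: 0 = free, leaning 0.35 rad from upright towards the jig's -x (the robot); 1.9 = locked, lying along +x just over the fence (end stop). Starts at 0 to 0.4. Turns in the jig's x-z plane, stays where left. Takes about 3 N at the knob; from about 0.9 the cam bites on the rail (up to 5 N) and holds the fence fast
- lever_pivot (a point): The lever's pivot on the fence's head: x = -125 mm in the jig's frame (over the rail), 12 mm to -y from the fence's face (on the fence's centreline), 47.5 mm above the table, axis along the jig's y. Axes parallel to the jig's
- lever_knob (a point): Centre of the lever's black knob, a cylinder 20 mm in diameter and 30 mm long along the jig's y, 85 mm from the pivot. The lever's arm between is a flat bar, 8 mm thick and 14 mm wide (y)
- brayer: bystander: ink roller with wooden handle, lying on the table beyond the stop, roller 110 mm long; origin under the roller's middle, handle to its -x, 160 mm long behind the roller, highest 56 mm
- ink_tin: bystander: steel ink tin 72 mm in diameter, 60 mm high, on the fence's side of the jig; origin under its centre
- jar: bystander: amber jar 60 mm in diameter, 85 mm high; origin under its centre
- ink_knife: bystander: spatula with wooden handle, 280 mm long, 20 mm high, lying on the table; origin at its middle, handle to its -x
- burnisher: bystander: burnisher like a screwdriver with a dark wooden handle, about 200 mm long, lying on the table; origin near its middle, handle to its -x
- loupe: bystander: black loupe 36 mm in diameter, 36 mm high, standing on the bed's strip behind the stop; origin under its centre
- wood_block: bystander: wooden block 90 x 60 x 35 mm; origin under its centre
Things that resemble listed ones, but are neither listed nor needed, are in the scene too. There is more than one size of the plate; the one meant has the size given above.

How it is judged:
On the way, in this order (a step that is already met when the one before it is completed fails the run):
1. with the lever still free (below 0.8 rad), the fence has pushed the plate against the stop: plate and fence within 4 mm of their seated places (y of plate in the frame of jig above 0.051 m and y of fence_face in the frame of jig above -0.014 m and value of joint lever below 0.8 rad), for 0.1 s.
2. the cam lever is flipped over to locked (value of joint lever above 1.7 rad), for 0.1 s.
At the end, for the whole second after the job is handed in: The lever is locked (over 1.7 rad of 1.9), the fence and the plate are within 4 mm of their seated places against the fixed stop, the plate is square to the jig within 0.04 rad and lies flat and still on the bed (value of joint lever above 1.7 rad and y of plate in the frame of jig between 0.051 and 0.059 m and y of fence_face in the frame of jig above -0.014 m and angle between the x axis of plate and the x axis of jig, either way round below 0.04 rad and z of plate in the frame of jig below 0.015 m and angle between plate's own z axis and vertical below 0.03 rad and linear speed of plate below 0.01 m/s); the robot touches nothing.
It fails at once if a bystander is shifted by more than 30 mm (distance of any of brayer, ink_tin, jar, ink_knife, burnisher, loupe, wood_block from where it was at the start of the episode above 0.03 m).
It also fails if it takes over 51 s, if anything falls off the work surface, if the arm or the gripper's body presses on something with over 40 N, if the wrist force passes 120 N, or if a joint passes its speed limit or range.

## Robot

A 6-joint arm with a two-finger parallel gripper is mounted at the origin on the work surface. World frame = base frame: x ahead of the robot, y to its left, z up, the work surface at z = 0. Lengths are in m, angles in rad, forces in N, time in s.
With the tool pointing down it reaches from about 0.375 to 0.975 m from the base axis. Payload 3.8 kg.
Tool frame: the origin (TCP) lies midway between the tips of the shut fingers; the grasp point (between the pads) lies 19 mm behind it; z points along the fingers, y is the line along which they close (so a half turn about z gives the same grasp; the last joint's range is limited). The gripper opens to 85 mm and grips with 20 to 120 N. Pads are 22 mm wide; open, the fingers measure 114 mm over their backs; the gripper's body (76 mm by 85 mm) begins 54 mm behind the grasp point. The pads swing forward as they close: fully open they stand 13 mm farther back than shut.
Start: joints at [-1.142, 0.264, 1.604, -0, 1.274, -0.037], TCP at [0.303, -0.603, 0.199] pointing down, gripper open.
Joint ranges: [-2.63, 2.63], [-0.94, 2.18], [0.31, 2.57], [-1.31, 4.45], [0, 2.66], [-2.55, 2.55]. Speed limits (rad/s): [2.57, 2.57, 3.14, 3.14, 3.14, 3.14].

## Interface

Orientations are given as a rotation vector (axis times angle).
In Python, from workcell import bot, read_camera, camera_info, ticket gives the robot as it stands.
- The arm moves only by the tool servo_tool, never from a script. Its argument "targets" is a list of rows, each an object of numbers: "hand": the closure, from -1 (fully open) to 1 (shut); "x", "y", "z": the shift along the tool's x, y, z as a fraction of full scale; "roll": the turn about the tool's z as a fraction of full scale. In form: [{"hand": .., "x": .., "y": .., "z": .., "roll": ..}, ...]. A call has 1 to 10 rows; each row is the pose to reach, as a shift and turn from the pose commanded when the call began, along the tool's axes at that moment, turning the shorter way round; what a row does not reach only later rows make up. Full scale, the value 1, is 50 cm for a shift and 180 degrees for a turn. A row lasts 1/12 s, in which the tool goes at most 41.7 mm and 7.16 degrees, less where a joint would pass 70% of its speed; a pose out of reach is approached as far as the arm can. A call with a number of a shift or a turn outside -1 to 1 is refused whole. A call with a gripper value outside its range is refused whole. The fingers move at their own pace and stop on an object; "grip_force" is the grip in N (left out, the last holds). Time passes only in rows, so rows that repeat a pose let the fingers close. It gives the time, the measured TCP pose, the force, the opening and the grip force at its end, in the units of the state.
- bot.read_state(): the state, without advancing time (a new reading comes with each control period).
- read_camera(name): name is "side" or "top"; returns the picture (420x560x3 uint8, red, green, blue); there is no depth.
- camera_info(name): a dict with "fx", "fy", "cx", "cy" (pixels), "eye" and "orientation" of the camera in the world. Camera axes: x right, y down, z forward; pixel columns grow to the right and rows downward; lengths in m; the calibration is good to about 2 mm. A picture is of the moment at which its call begins. camera_info takes no time and is no camera call.
- ticket.finish_job(): hands the job in; it is judged then, once.
The state is a dict: "time": time; "q": joint angles; "joint_vel": joint speeds; "joint_torque": joint torques, N m; "tool_pos": TCP position; "tcp_rot": TCP orientation; "wrist_force": force on the tool from outside, world axes, zero at the start; "torque": the same for the moment, N m; "width": opening from 0.0 (shut) to 1.0 (fully open); "grip_force": force on a finger pad.
Only numpy, scipy, OpenCV 4.12 (cv2) and the standard library are available. Lean on these libraries where they do the work, as an engineer would, in place of code of your own. Each camera call takes 0.05 s, during which the arm holds its last target. There are 200 camera calls.

## Working session

There is one attempt and no reset: what is moved stays moved. The work goes in short steps, Python scripts to look and compute and a tool call to move; the robot and the scene stay as the last step left them, time stands still between calls to the robot, and variables do not carry over. Pictures are saved under pics/ and viewed, at most 10 in all, crops included, and the job is handed in when it is done.

Besides the shell and the picture viewer there is one more tool, called after "Emit:" by a JSON object that holds its "name" and its "arguments", one argument or row to a line. servo_tool: Moves the arm, as the interface text tells. Its arguments: {"type":"object","properties":{"targets":{"type":"array"},"grip_force":{"type":"number"}},"required":["targets"]}

```bash
mkdir -p pics
python3 - <<'E'
from workcell import bot, read_camera, camera_info
import cv2
for n in("top","side"):
    im=read_camera(n); cv2.imwrite(f"pics/{n}0.png",im[:,:,::-1]); 
    cv2.imwrite(f"pics/{n}0b.png",cv2.resize(im[:,:,::-1],(800,600),interpolation=cv2.INTER_CUBIC)); print(n,camera_info(n))
print(bot.read_state())
E
```

```text
top {'fx': 393.7905410984507, 'fy': 393.7905410984507, 'cx': 274.8008688163669, 'cy': 208.92904929514057, 'eye': array([0.40044806, 0.03668967, 1.20985236]), 'orientation': array([-2.17948288,  2.19035046, -0.06136729])}
side {'fx': 475.9914814307457, 'fy': 475.9914814307457, 'cx': 278.94068968349166, 'cy': 208.17902919671135, 'eye': array([0.14434806, 0.80180746, 0.97359947]), 'orientation': array([-0.56192284,  2.73548081, -1.10256453])}
{'time': 0.1, 'q': array([-1.14190265e+00,  2.64679575e-01,  1.60519010e+00, -1.83942134e-05,
        1.27371433e+00, -3.69068519e-02]), 'joint_vel': array([ 0.00037276, -0.00264156, -0.00418853,  0.00082357,  0.00114057,
        0.00021529]), 'joint_torque': array([ 7.96000204e-04, -5.16706860e+01, -3.68589163e+01,  2.84287768e-05,
        6.28209280e-03, -2.03627941e-07]), 'tool_pos': array([ 0.30286346, -0.60245212,  0.19771097]), 'tcp_rot': array([-3.05487395e+00, -7.24639220e-01,  6.35846411e-04]), 'wrist_force': array([0.14986246, 0.15642046, 0.08620581]), 'torque': array([-0.00458485, -0.01795306, -0.00429468]), 'grip_force': 0.0, 'width': 1.001739880084456}
```

View pics/top0b.png

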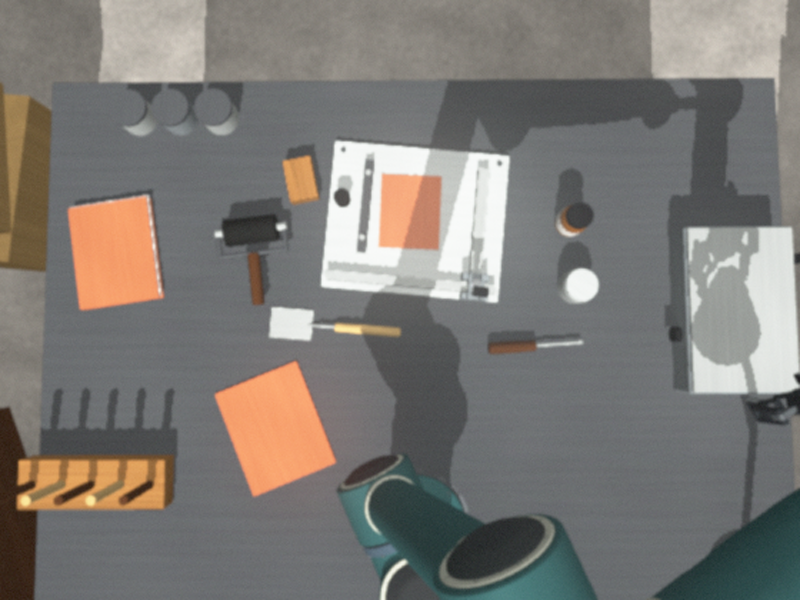

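View pics/side0b.png

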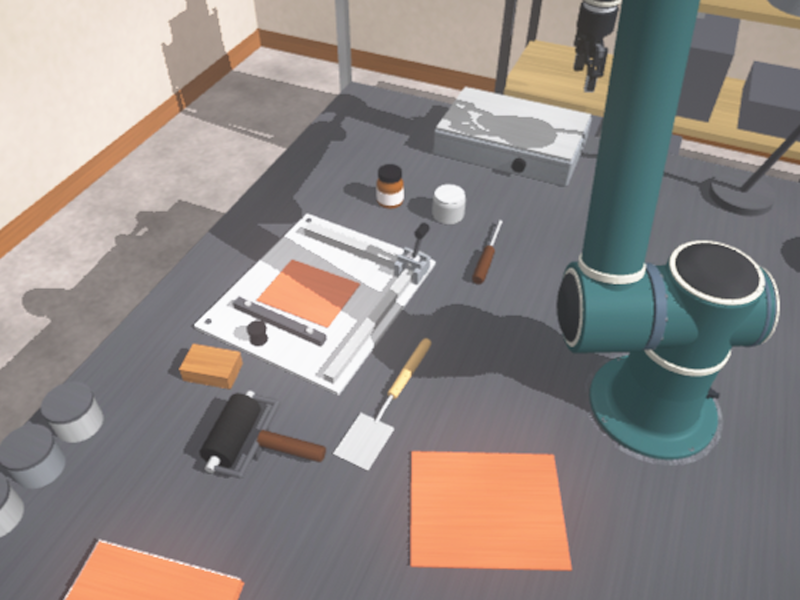

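The top view shows the jig at about (415,220), with the fence at its right (480,225), the lever knob near (480,292) and the stop bar at (365,200). There are three candidate copper plates: (410,212) on the bed, and two larger ones at (275,428) and (115,252) on the table. The one on the bed between fence and stop fits the description. I'll confirm that in an enlarged crop.

Run:
```python
import cv2
a=cv2.imread("pics/top0.png")[92:218,220:364]; cv2.imwrite("pics/topc.png",cv2.resize(a,None,fx=5,fy=4.7619,interpolation=cv2.INTER_CUBIC) if 0 else cv2.resize(a,None,fx=4.75,fy=4.75,interpolation=cv2.INTER_CUBIC))
a=cv2.imread("pics/side0.png")[145:280,135:310]; cv2.imwrite("pics/sidec.png",cv2.resize(a,None,fx=4.4,fy=4.4,interpolation=cv2.INTER_CUBIC))
```

```text
(no output)
```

View pics/topc.png

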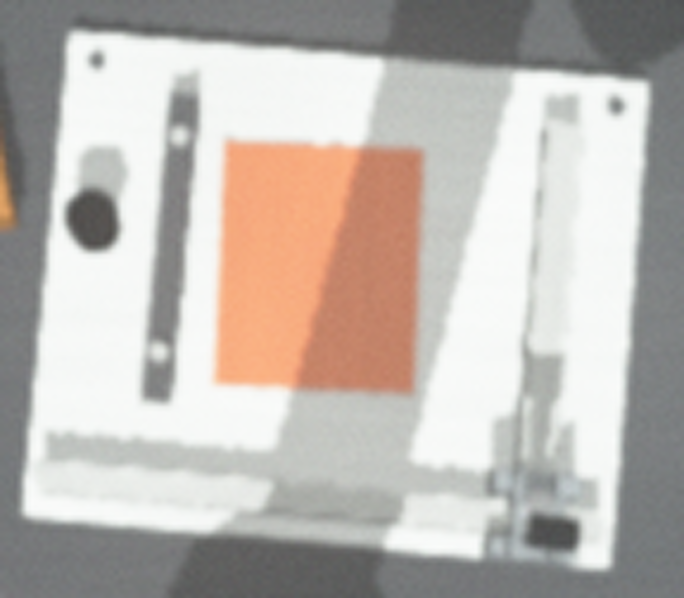

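View pics/sidec.png

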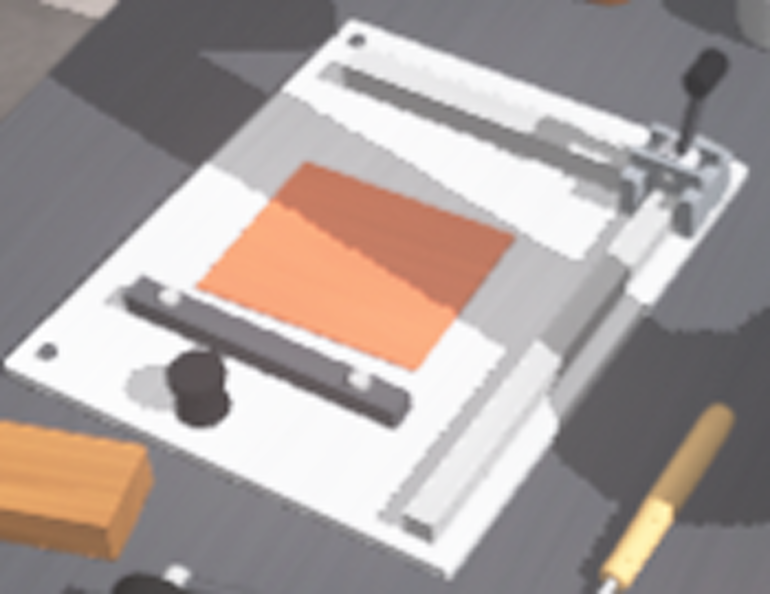

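The crop confirms the plate on the bed, with corners (222,140), (424,148), (413,392) and (215,383). The bed corners are (68,30), (650,80), (610,570) and (22,517). The knob is at (553,532) in the top crop and (706,72) in the side crop.

```bash
cat > h.py <<'E'
import numpy as np, cv2
from scipy.spatial.transform import Rotation as R
from scipy.optimize import least_squares
from workcell import bot, camera_info
C={n:camera_info(n) for n in("top","side")}
def proj(n,P):
    c=C[n]; p=R.from_rotvec(c["orientation"]).inv().apply(np.atleast_2d(P)-c["eye"])
    return np.c_[c["fx"]*p[:,0]/p[:,2]+c["cx"],c["fy"]*p[:,1]/p[:,2]+c["cy"]]
def ray(n,uv,z):
    c=C[n]; d=R.from_rotvec(c["orientation"]).apply([(uv[0]-c["cx"])/c["fx"],(uv[1]-c["cy"])/c["fy"],1])
    return c["eye"]+d*(z-c["eye"][2])/d[2]
tc=lambda u,v:np.array([220+(u+.5)/4.75-.5,92+(v+.5)/4.75-.5])
sc=lambda u,v:np.array([135+(u+.5)/4.4-.5,145+(v+.5)/4.4-.5])
def W(p,P): return R.from_euler("z",p[2]).apply(np.atleast_2d(P))+[p[0],p[1],0]
def J(p,P): return R.from_euler("z",-p[2]).apply(np.atleast_2d(P)-[p[0],p[1],0])
E
cat > m.py <<'E'
from h import *
B=np.array([[.17,.21,.012],[.17,-.17,.012],[-.15,-.17,.012],[-.15,.21,.012]])
T=np.array([tc(68,30),tc(650,80),tc(610,570),tc(22,517)]); S=np.array([sc(5,365),sc(350,20),sc(748,172),sc(450,577)])
for w in((1,1),(1,0),(0,1)):
    f=lambda p:np.r_[w[0]*(proj("top",W(p,B))-T).ravel(),w[1]*(proj("side",W(p,B))-S).ravel()]
    r=least_squares(f,[.65,0,0],x_scale=.01); print(w,r.x,np.abs(r.fun).max())
    if w==(1,1):p=r.x
np.save("jig.npy",p)
pl=np.array([ray("top",tc(*c),.015) for c in((222,140),(424,148),(413,392),(215,383))]); print("plate",J(p,pl).round(4))
print("fence-face end top",J(p,[ray("top",tc(545,120),.036),ray("top",tc(548,95),.036),ray("top",tc(582,95),.036)]).round(4))
g=lambda x:np.r_[(proj("top",W(p,[-.125-.085*np.sin(.35-x[0]),x[1]-.012,.0475+.085*np.cos(.35-x[0])]))-tc(553,532))[0],(proj("side",W(p,[-.125-.085*np.sin(.35-x[0]),x[1]-.012,.0475+.085*np.cos(.35-x[0])]))-sc(706,72))[0]]
r=least_squares(g,[.2,-.14]);print("lever,facey",r.x,r.fun)
E
python3 m.py
```

```text
(1, 1) [ 0.6319753  -0.02201294 -0.09514631] 1.0709445774614892
(1, 0) [ 0.63405657 -0.02211102 -0.09473965] 0.2088369411366955
(0, 1) [ 0.62985322 -0.02124564 -0.09629531] 0.6529144686961388
plate [[ 0.1077  0.1036  0.015 ]
 [ 0.1139 -0.0274  0.015 ]
 [-0.0457 -0.0339  0.015 ]
 [-0.0512  0.0935  0.015 ]]
fence-face end top [[ 0.1326 -0.1016  0.036 ]
 [ 0.149  -0.1022  0.036 ]
 [ 0.1509 -0.1238  0.036 ]]
lever,facey [ 0.17707634 -0.10372513] [ 0.39704727  0.56021882 -0.69383589  0.21756391]
```

```bash
cat >> h.py <<'E'
p=np.load("jig.npy")
def go(pts,cmd=None,rv=None):
    """jig-frame points -> fractions of shift in current tool axes; target yaw = jig"""
    s=bot.read_state(); rv=s["tcp_rot"] if rv is None else rv; A=R.from_rotvec(rv)
    c=s["tool_pos"] if cmd is None else np.array(cmd)
    x=A.as_matrix()[:,0]; yaw=np.arctan2(x[1],x[0])
    print("roll",-(p[2]-yaw)/np.pi, "now jig",J(p,s["tool_pos"]).round(4),"t",s["time"])
    for q in pts: print(q,(A.inv().apply(W(p,q)[0]-c)/.5).round(4))
E
python3 - <<'E'
from h import *
k=560/800
for n,u,v,z in(("jar",578,217,.085),("tin",581,284,.06)): print(n,J(p,[ray("top",(u*k,v*k),z)]).round(3))
go([(.02,-.160,.2),(.02,-.160,.022)],[.303,-.603,.199],[-3.05487395,-.72463922,0])
E
```

```text
jar [[ 0.033 -0.306  0.085]]
tin [[-0.099 -0.329  0.06 ]]
roll 0.1785565062914233 now jig [[-0.2725 -0.6091  0.1977]] t 0.1
(0.02, -0.16, 0.2) [ 9.734e-01 -4.504e-01 -7.000e-04]
(0.02, -0.16, 0.022) [ 0.9732 -0.4498  0.3553]
```

Emit:
{"name": "servo_tool", "arguments": {
  "targets": [
    {"hand": 1,"x": 0.073,"y": -0.034,"z": 0,"roll": 0.02},
    {"hand": 1,"x": 0.146,"y": -0.068,"z": 0,"roll": 0.04},
    {"hand": 1,"x": 0.219,"y": -0.101,"z": 0,"roll": 0.06},
    {"hand": 1,"x": 0.292,"y": -0.135,"z": 0,"roll": 0.08},
    {"hand": 1,"x": 0.365,"y": -0.169,"z": 0,"roll": 0.1},
    {"hand": 1,"x": 0.438,"y": -0.203,"z": 0,"roll": 0.12},
    {"hand": 1,"x": 0.511,"y": -0.236,"z": 0,"roll": 0.14},
    {"hand": 1,"x": 0.584,"y": -0.27,"z": 0,"roll": 0.16},
    {"hand": 1,"x": 0.62,"y": -0.286,"z": 0,"roll": 0.1786},
    {"hand": 1,"x": 0.62,"y": -0.286,"z": 0,"roll": 0.1786}
  ],
  "grip_force": 20
}}

```text
time: 0.93
tool_pos: [0.5182, -0.332, 0.1983]
tcp_rot: [-3.136, 0.145, -0.0]
wrist_force: [-0.5, 0.4, 0.1]
width: -0.002
grip_force: 0.0
```

Run:
```python
from h import *
go([(.02,-.160,.2),(.02,-.160,.022)]); print(bot.read_state()["width"])
```

```text
roll 0.0007876222447213455 now jig [[-0.0838 -0.3194  0.1983]] t 0.9333
(0.02, -0.16, 0.2) [ 0.2083 -0.3182 -0.0027]
(0.02, -0.16, 0.022) [ 0.2083 -0.3175  0.3533]
-0.0020542069939122076
```

Emit:
{"name": "servo_tool", "arguments": {
  "targets": [
    {"hand": 1,"x": 0.042,"y": -0.064,"z": 0,"roll": 0},
    {"hand": 1,"x": 0.084,"y": -0.128,"z": 0,"roll": 0},
    {"hand": 1,"x": 0.126,"y": -0.192,"z": 0,"roll": 0},
    {"hand": 1,"x": 0.168,"y": -0.256,"z": 0,"roll": 0},
    {"hand": 1,"x": 0.208,"y": -0.318,"z": 0,"roll": 0},
    {"hand": 1,"x": 0.208,"y": -0.318,"z": 0.06,"roll": 0},
    {"hand": 1,"x": 0.208,"y": -0.318,"z": 0.12,"roll": 0},
    {"hand": 1,"x": 0.208,"y": -0.318,"z": 0.18,"roll": 0},
    {"hand": 1,"x": 0.208,"y": -0.318,"z": 0.24,"roll": 0},
    {"hand": 1,"x": 0.208,"y": -0.318,"z": 0.24,"roll": 0}
  ]
}}

```text
time: 1.77
tool_pos: [0.6283, -0.1864, 0.0706]
tcp_rot: [-3.135, 0.149, 0.021]
wrist_force: [-1.1, 0.6, -1.5]
width: -0.0
grip_force: 0.0
```

Run:
```python
from h import *
from workcell import read_camera
a=read_camera("side")[90:280,120:370,::-1]; cv2.imwrite("pics/s1.png",cv2.resize(a,None,fx=3.1,fy=3.1,interpolation=cv2.INTER_CUBIC))
go([(.02,-.160,.022),(.02,-.04,.022)])
```

```text
roll -2.362702646575053e-06 now jig [[ 0.0139 -0.1645  0.0739]] t 1.8167
(0.02, -0.16, 0.022) [ 0.0133 -0.0088  0.1038]
(0.02, -0.04, 0.022) [ 0.0133 -0.2488  0.1042]
```

View pics/s1.png

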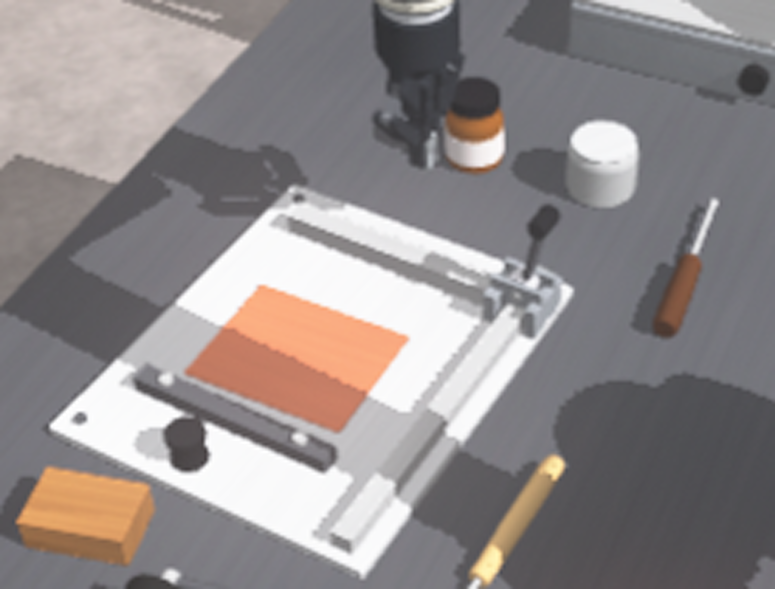

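The side crop shows the gripper tips at (425,162), behind the fence, with the jar to their right at (475,125). The fence, lever and plate haven't moved. I'll check that the tip projection agrees with the measured pose.

Run:
```python
from h import *
s=bot.read_state(); print(s["tool_pos"],(proj("side",s["tool_pos"])-[120,90])*3.1, s["wrist_force"])
for q in [(.02,-.115,.036),(-.14,-.115,.131),(.13,-.1035,.036)]: print((proj("side",W(p,q))-[120,90])*3.1)
go([(.02,-.160,.022),(.02,-.04,.022)])
```

```text
[ 0.63014376 -0.18710004  0.07393859] [[418.919875   186.20868699]] [-1.06292166  0.06489832  1.11537615]
[[388.12633485 244.06176465]]
[[540.55441423 221.51737754]]
[[285.30525042 214.42285486]]
roll -2.362702646575053e-06 now jig [[ 0.0139 -0.1645  0.0739]] t 1.8167
(0.02, -0.16, 0.022) [ 0.0133 -0.0088  0.1038]
(0.02, -0.04, 0.022) [ 0.0133 -0.2488  0.1042]
```

Run:
```python
from h import *
from workcell import read_camera
s=bot.read_state(); q=proj("side",s["tool_pos"])[0]; r=proj("top",s["tool_pos"])[0]
out=[]
for n,c in(("side",q),("top",r)):
    u,v=int(c[0]),int(c[1]); a=read_camera(n)[v-55:v+45,u-33:u+34,::-1]; b=cv2.resize(a,None,fx=5.9,fy=5.9,interpolation=cv2.INTER_CUBIC)
    w=((c-[u-33,v-55]+.5)*5.9).astype(int); cv2.drawMarker(b,tuple(map(int,w)),(0,0,255),0,12); out.append(b); print(w)
cv2.imwrite("pics/s2.png",np.hstack(out)); print(s["tool_pos"],bot.read_state()["tool_pos"],bot.read_state()["wrist_force"])
```

```text
[198 327]
[200 332]
[ 0.63014376 -0.18710004  0.07393859] [ 0.63472857 -0.18850895  0.07960211] [0.69316003 0.20302334 1.12697752]
```

View pics/s2.png

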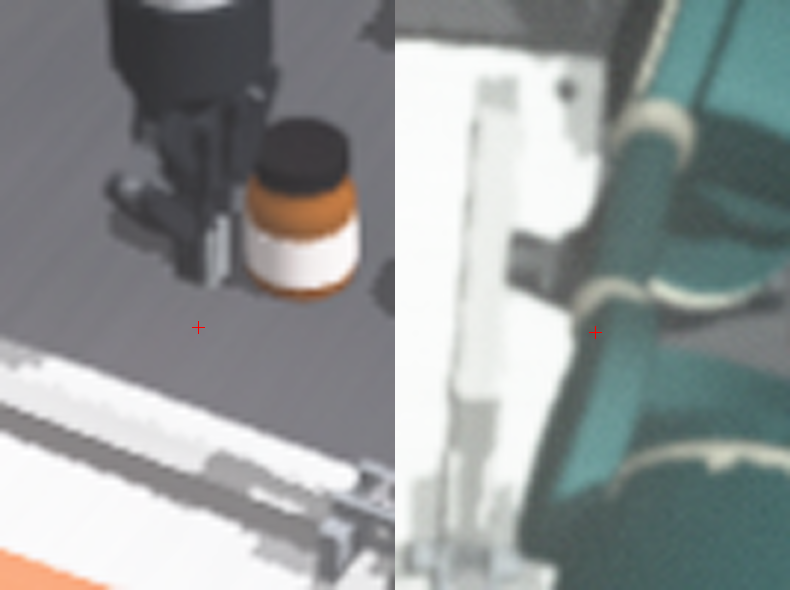

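Emit:
{"name": "servo_tool", "arguments": {
  "targets": [
    {"hand": 1,"x": 0,"y": 0,"z": 0,"roll": 0},
    {"hand": 1,"x": 0,"y": 0,"z": 0,"roll": 0},
    {"hand": 1,"x": 0,"y": 0,"z": 0,"roll": 0},
    {"hand": 1,"x": 0,"y": 0,"z": 0,"roll": 0}
  ]
}}

```text
time: 2.25
tool_pos: [0.6356, -0.1882, 0.0807]
tcp_rot: [3.137, -0.15, 0.004]
wrist_force: [-0.3, 0.1, -0.5]
width: -0.001
grip_force: 0.0
```

Run:
```python
from h import *
from workcell import read_camera
s=bot.read_state(); A=R.from_rotvec(s["tcp_rot"]).as_matrix(); t=s["tool_pos"]
pts=np.array([t,t-A[:,2]*.019,t-A[:,2]*.073,t+A[:,1]*.02,t+A[:,0]*.02]);P=proj("side",pts); c=P[0]
u,v=int(c[0]),int(c[1]); a=read_camera("side")[v-55:v+30,u-45:u+46,::-1]; b=cv2.resize(a,None,fx=7,fy=7,interpolation=cv2.INTER_CUBIC)
for i,w in enumerate((P-[u-45,v-55]+.5)*7): cv2.drawMarker(b,tuple(map(int,w)),[(0,0,255),(0,255,0),(255,0,0),(0,255,255),(255,0,255)][i],0,14,2)
cv2.imwrite("pics/s3.png",b); print(s["tool_pos"],s["tcp_rot"],s["q"],s["wrist_force"],s["width"]); go([])
```

```text
[ 0.63563539 -0.18818393  0.08074764] [ 3.13721815 -0.14968414  0.00436069] [-3.25399532e-01  3.31177314e-01  1.74456839e+00 -1.20670582e-05
  1.06295649e+00  1.34075510e+00] [-0.3387664   0.14745836 -0.49145443] -0.0012127027646227162
roll -3.554326476482786e-05 now jig [[ 0.0191 -0.1649  0.0803]] t 2.3
```

View pics/s3.png

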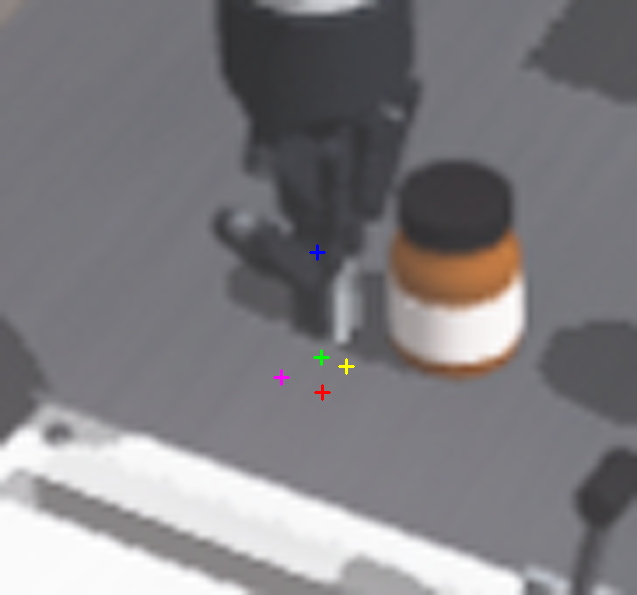

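The arm has settled. The red marker (322,392) is the reported TCP, and the visible tip is near (335,340), so the tip looks higher or farther back than reported. I'll resolve that by touch, with a slow descent while watching the force.

Emit:
{"name": "servo_tool", "arguments": {
  "targets": [
    {"hand": 1,"x": 0,"y": 0,"z": 0.03,"roll": 0},
    {"hand": 1,"x": 0,"y": 0,"z": 0.05,"roll": 0},
    {"hand": 1,"x": 0,"y": 0,"z": 0.07,"roll": 0},
    {"hand": 1,"x": 0,"y": 0,"z": 0.09,"roll": 0},
    {"hand": 1,"x": 0,"y": 0,"z": 0.105,"roll": 0},
    {"hand": 1,"x": 0,"y": 0,"z": 0.11,"roll": 0},
    {"hand": 1,"x": 0,"y": 0,"z": 0.11,"roll": 0},
    {"hand": 1,"x": 0,"y": 0,"z": 0.11,"roll": 0},
    {"hand": 1,"x": 0,"y": 0,"z": 0.11,"roll": 0}
  ]
}}

```text
time: 3.05
tool_pos: [0.6352, -0.1879, 0.0245]
tcp_rot: [3.138, -0.15, 0.002]
wrist_force: [0.5, 0.3, 0.6]
width: 0.0
grip_force: 0.0
```

Run:
```python
from h import *
from workcell import read_camera
s=bot.read_state(); A=R.from_rotvec(s["tcp_rot"]).as_matrix(); t=s["tool_pos"]
pts=np.array([t]+[W(p,q)[0] for q in [(.02,-.127,.036),(.13,-.1035,.036),(-.15,-.17,.012),(.17,-.17,.012)]]);P=proj("side",pts); c=P[0]
u,v=int(c[0]),int(c[1]); a=read_camera("side")[v-45:v+40,u-45:u+65,::-1]; b=cv2.resize(a,None,fx=7,fy=7,interpolation=cv2.INTER_CUBIC)
for i,w in enumerate((P-[u-45,v-45]+.5)*7): cv2.drawMarker(b,tuple(map(int,w)),[(0,0,255),(0,255,0),(255,0,0),(0,255,255),(255,0,255)][i],0,14,2)
cv2.imwrite("pics/s4.png",b); print(s["tool_pos"],s["wrist_force"]); go([])
```

```text
[ 0.63516094 -0.18791824  0.02449848] [0.51872413 0.30021431 0.58147319]
roll -5.322033754547647e-05 now jig [[ 0.019  -0.1648  0.0247]] t 3.1
```

View pics/s4.png

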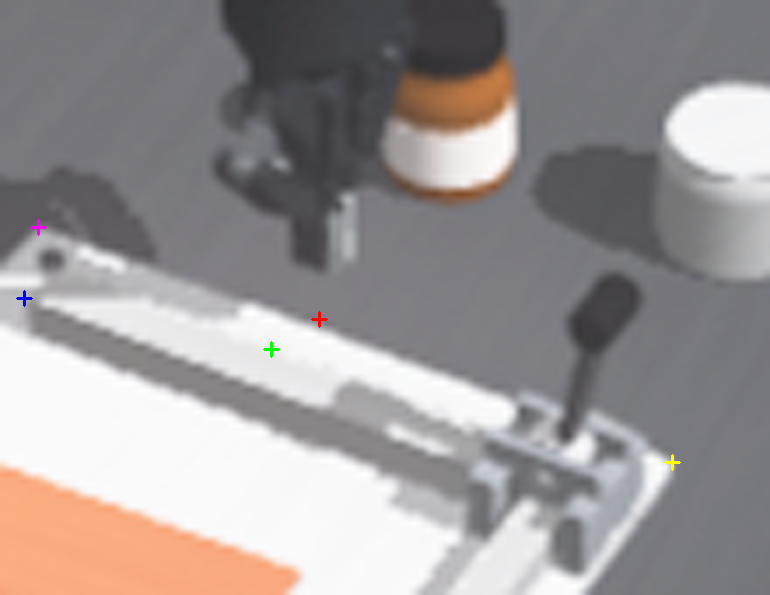

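The tip shows at (325,265) and the reported TCP projects to (319,319), while the jig markers fit. So I'll feel for the fence by lowering slightly and advancing slowly towards it.

Emit:
{"name": "servo_tool", "arguments": {
  "targets": [
    {"hand": 1,"x": 0,"y": 0,"z": 0.012,"roll": 0},
    {"hand": 1,"x": 0,"y": -0.01,"z": 0.012,"roll": 0},
    {"hand": 1,"x": 0,"y": -0.02,"z": 0.012,"roll": 0},
    {"hand": 1,"x": 0,"y": -0.03,"z": 0.012,"roll": 0},
    {"hand": 1,"x": 0,"y": -0.04,"z": 0.012,"roll": 0},
    {"hand": 1,"x": 0,"y": -0.05,"z": 0.012,"roll": 0},
    {"hand": 1,"x": 0,"y": -0.06,"z": 0.012,"roll": 0},
    {"hand": 1,"x": 0,"y": -0.07,"z": 0.012,"roll": 0},
    {"hand": 1,"x": 0,"y": -0.07,"z": 0.012,"roll": 0},
    {"hand": 1,"x": 0,"y": -0.07,"z": 0.012,"roll": 0}
  ]
}}

```text
time: 3.93
tool_pos: [0.638, -0.1525, 0.0179]
tcp_rot: [3.138, -0.148, 0.0]
wrist_force: [0.1, -0.4, 0.3]
width: -0.0
grip_force: 0.0
```

Run:
```python
from h import *
from workcell import read_camera
s=bot.read_state(); print(s["tool_pos"],s["wrist_force"]); go([])
b=read_camera("side")[145:280,135:310,::-1]; a=cv2.imread("pics/side0.png")[145:280,135:310]
cv2.imwrite("pics/s5.png",np.vstack([cv2.resize(b,None,fx=4.4,fy=4.4,interpolation=cv2.INTER_CUBIC)]))
```

```text
[ 0.63798506 -0.15245195  0.01794144] [ 0.07441887 -0.35319987  0.28348336]
roll 0.00019501455227722498 now jig [[ 0.0184 -0.1293  0.0179]] t 3.9333
```

View pics/s5.png

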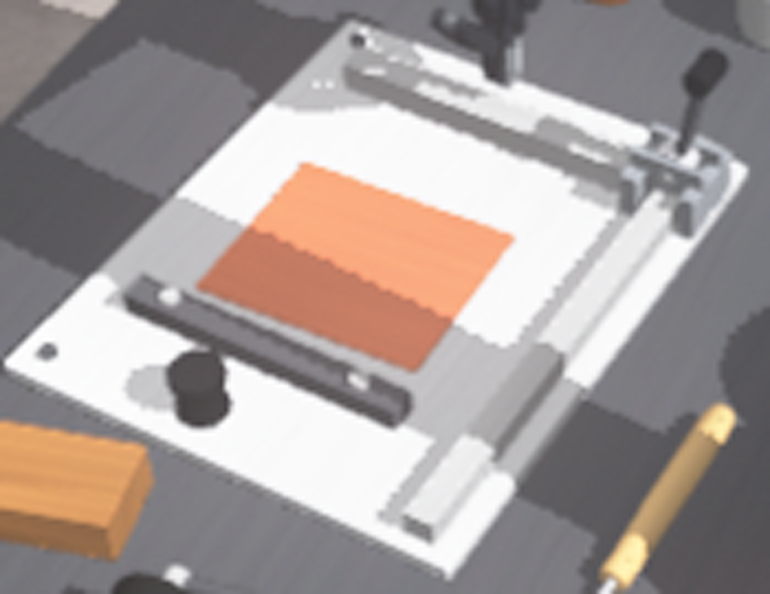

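The tip shows at (498,80), close behind the fence's back edge. The fence and plate haven't moved.

Run:
```python
from h import *
for z in(.018,.03,.04,.05): print(z,J(p,[ray("side",sc(498,82),z)]).round(4))
print(((proj("side",bot.read_state()["tool_pos"])-[135,145])*4.4))
```

```text
0.018 [[ 0.0374 -0.1575  0.018 ]]
0.03 [[ 0.0298 -0.1458  0.03  ]]
0.04 [[ 0.0235 -0.136   0.04  ]]
0.05 [[ 0.0172 -0.1263  0.05  ]]
[[499.09058965 112.66648432]]
```

Emit:
{"name": "servo_tool", "arguments": {
  "targets": [
    {"hand": 1,"x": 0,"y": -0.01,"z": 0,"roll": 0},
    {"hand": 1,"x": 0,"y": -0.02,"z": 0,"roll": 0},
    {"hand": 1,"x": 0,"y": -0.03,"z": 0,"roll": 0},
    {"hand": 1,"x": 0,"y": -0.03,"z": 0,"roll": 0},
    {"hand": 1,"x": 0,"y": -0.03,"z": 0,"roll": 0}
  ]
}}

```text
time: 4.4
tool_pos: [0.6394, -0.1375, 0.0179]
tcp_rot: [3.138, -0.149, -0.0]
wrist_force: [-0.6, 0.7, 0.3]
width: -0.001
grip_force: 0.0
```

The force stays near zero even with the TCP over the fence, so the real tips are about 30 mm above the reported TCP. I'll back out and find the bed by touch.

Emit:
{"name": "servo_tool", "arguments": {
  "targets": [
    {"hand": 1,"x": 0,"y": 0.05,"z": -0.02,"roll": 0},
    {"hand": 1,"x": 0,"y": 0.1,"z": -0.02,"roll": 0},
    {"hand": 1,"x": 0,"y": 0.1,"z": 0,"roll": 0},
    {"hand": 1,"x": 0,"y": 0.1,"z": 0.006,"roll": 0},
    {"hand": 1,"x": 0,"y": 0.1,"z": 0.008,"roll": 0},
    {"hand": 1,"x": 0,"y": 0.1,"z": 0.01,"roll": 0},
    {"hand": 1,"x": 0,"y": 0.1,"z": 0.012,"roll": 0},
    {"hand": 1,"x": 0,"y": 0.1,"z": 0.014,"roll": 0},
    {"hand": 1,"x": 0,"y": 0.1,"z": 0.016,"roll": 0},
    {"hand": 1,"x": 0,"y": 0.1,"z": 0.016,"roll": 0}
  ]
}}

```text
time: 5.23
tool_pos: [0.6346, -0.1872, 0.0098]
tcp_rot: [-3.138, 0.149, 0.0]
wrist_force: [-0.4, -0.4, -0.7]
width: 0.001
grip_force: 0.0
```

Emit:
{"name": "servo_tool", "arguments": {
  "targets": [
    {"hand": 1,"x": 0,"y": 0,"z": 0.005,"roll": 0},
    {"hand": 1,"x": 0,"y": 0,"z": 0.01,"roll": 0},
    {"hand": 1,"x": 0,"y": 0,"z": 0.015,"roll": 0},
    {"hand": 1,"x": 0,"y": 0,"z": 0.02,"roll": 0},
    {"hand": 1,"x": 0,"y": 0,"z": 0.02,"roll": 0},
    {"hand": 1,"x": 0,"y": 0,"z": 0.02,"roll": 0}
  ]
}}

```text
time: 5.73
tool_pos: [0.6342, -0.1876, -0.0006]
tcp_rot: [-3.138, 0.15, 0.001]
wrist_force: [0.1, 0.5, 0.4]
width: -0.004
grip_force: 0.0
```

Emit:
{"name": "servo_tool", "arguments": {
  "targets": [
    {"hand": 1,"x": 0,"y": 0,"z": 0.005,"roll": 0},
    {"hand": 1,"x": 0,"y": 0,"z": 0.01,"roll": 0},
    {"hand": 1,"x": 0,"y": 0,"z": 0.015,"roll": 0},
    {"hand": 1,"x": 0,"y": 0,"z": 0.02,"roll": 0},
    {"hand": 1,"x": 0,"y": 0,"z": 0.02,"roll": 0},
    {"hand": 1,"x": 0,"y": 0,"z": 0.02,"roll": 0}
  ]
}}

```text
time: 6.23
tool_pos: [0.6343, -0.1876, -0.0105]
tcp_rot: [-3.138, 0.15, 0.001]
wrist_force: [0.8, -0.5, 0.5]
width: -0.002
grip_force: 0.0
```

```bash
cat > see.py <<'E'
from h import *
from workcell import read_camera
# lever knob centroid (dark) and copper centroid, side view; tip pixel
im=read_camera("side")[:,:,::-1]; cv2.imwrite("pics/last.png",im)
a=cv2.imread("pics/side0.png"); s=bot.read_state(); t=s["tool_pos"]
hsv=cv2.cvtColor(im,cv2.COLOR_BGR2HSV)[145:280,135:310]
m=((hsv[:,:,0]<14)&(hsv[:,:,1]>110)&(hsv[:,:,2]>120)).astype(np.uint8); n,l,st,c=cv2.connectedComponentsWithStats(m)
i=1+np.argmax(st[1:,4]); cnt=cv2.findContours((l==i).astype(np.uint8),0,2)[0][0]
box=cv2.approxPolyDP(cnt,4,True)[:,0]+[135,145]
print("copper",box.tolist()); Q=J(p,[ray("side",b,.015) for b in box]); print(Q[:,:2].round(4).tolist())
print("tcp",J(p,t).round(4),s["wrist_force"].round(2),s["time"])
E
python3 see.py
```

```text
copper [[204, 182], [181, 210], [228, 228], [250, 199]]
[[0.1083, -0.0259], [0.0991, 0.0988], [-0.0507, 0.0919], [-0.0459, -0.0309]]
tcp [[ 0.0182 -0.1647 -0.0103]] [ 0.06  0.08 -0.1 ] 6.2833
```

Emit:
{"name": "servo_tool", "arguments": {
  "targets": [
    {"hand": 1,"x": 0,"y": -0.015,"z": 0,"roll": 0},
    {"hand": 1,"x": 0,"y": -0.03,"z": 0,"roll": 0},
    {"hand": 1,"x": 0,"y": -0.04,"z": 0,"roll": 0},
    {"hand": 1,"x": 0,"y": -0.05,"z": 0,"roll": 0},
    {"hand": 1,"x": 0,"y": -0.06,"z": 0,"roll": 0},
    {"hand": 1,"x": 0,"y": -0.07,"z": 0,"roll": 0},
    {"hand": 1,"x": 0,"y": -0.08,"z": 0,"roll": 0}
  ]
}}

```text
time: 6.87
tool_pos: [0.6385, -0.1475, -0.01]
tcp_rot: [3.138, -0.149, 0.0]
wrist_force: [-1.0, -2.7, 0.4]
width: 0.002
grip_force: 1.1
```

Emit:
{"name": "servo_tool", "arguments": {
  "targets": [
    {"hand": 1,"x": 0,"y": -0.01,"z": 0,"roll": 0},
    {"hand": 1,"x": 0,"y": -0.02,"z": 0,"roll": 0},
    {"hand": 1,"x": 0,"y": -0.03,"z": 0,"roll": 0},
    {"hand": 1,"x": 0,"y": -0.04,"z": 0,"roll": 0},
    {"hand": 1,"x": 0,"y": -0.05,"z": 0,"roll": 0},
    {"hand": 1,"x": 0,"y": -0.06,"z": 0,"roll": 0},
    {"hand": 1,"x": 0,"y": -0.07,"z": 0,"roll": 0},
    {"hand": 1,"x": 0,"y": -0.08,"z": 0,"roll": 0}
  ]
}}

```text
time: 7.53
tool_pos: [0.6422, -0.1076, -0.01]
tcp_rot: [3.138, -0.15, 0.0]
wrist_force: [-0.4, -2.2, 1.4]
width: -0.005
grip_force: 1.1
```

```bash
python3 see.py
python3 - <<'E'
import cv2
b=cv2.imread("pics/last.png")[145:280,135:310]; cv2.imwrite("pics/s6.png",cv2.resize(b,None,fx=4.4,fy=4.4,interpolation=cv2.INTER_CUBIC))
E
```

```text
copper [[204, 182], [181, 210], [229, 228], [250, 198]]
[[0.1083, -0.0259], [0.0991, 0.0988], [-0.053, 0.0906], [-0.0439, -0.0343]]
tcp [[ 0.0183 -0.0831 -0.0101]] [0.26 0.27 0.48] 7.5833
```

Emit:
{"name": "servo_tool", "arguments": {
  "targets": [
    {"hand": 1,"x": 0,"y": -0.01,"z": 0,"roll": 0},
    {"hand": 1,"x": 0,"y": -0.02,"z": 0,"roll": 0},
    {"hand": 1,"x": 0,"y": -0.03,"z": 0,"roll": 0},
    {"hand": 1,"x": 0,"y": -0.036,"z": 0,"roll": 0},
    {"hand": 1,"x": 0,"y": -0.042,"z": 0,"roll": 0},
    {"hand": 1,"x": 0,"y": -0.048,"z": 0,"roll": 0}
  ]
}}

```text
time: 8.08
tool_pos: [0.6444, -0.0843, -0.0102]
tcp_rot: [3.137, -0.149, -0.0]
wrist_force: [-0.7, -4.9, -0.8]
width: 0.001
grip_force: 2.4
```

```bash
python3 see.py
```

```text
copper [[203, 184], [178, 211], [224, 231], [248, 201]]
[[0.106, -0.0174], [0.104, 0.1059], [-0.0471, 0.106], [-0.0451, -0.0213]]
tcp [[ 0.0183 -0.0601 -0.0102]] [ 0.08 -3.11  0.29] 8.1333
```

Emit:
{"name": "servo_tool", "arguments": {
  "targets": [
    {"hand": 1,"x": 0,"y": -0.006,"z": 0,"roll": 0},
    {"hand": 1,"x": 0,"y": -0.01,"z": 0,"roll": 0},
    {"hand": 1,"x": 0,"y": -0.014,"z": 0,"roll": 0},
    {"hand": 1,"x": 0,"y": -0.018,"z": 0,"roll": 0}
  ]
}}

```text
time: 8.47
tool_pos: [0.6453, -0.0753, -0.0102]
tcp_rot: [3.138, -0.15, -0.0]
wrist_force: [-0.9, -4.6, -1.0]
width: -0.003
grip_force: 2.4
```

Emit:
{"name": "servo_tool", "arguments": {
  "targets": [
    {"hand": 1,"x": 0,"y": -0.002,"z": 0,"roll": 0},
    {"hand": 1,"x": 0,"y": -0.004,"z": 0,"roll": 0}
  ]
}}

```text
time: 8.63
tool_pos: [0.6455, -0.0732, -0.0101]
tcp_rot: [3.138, -0.149, -0.0]
wrist_force: [0.2, -4.2, 0.8]
width: 0.004
grip_force: 2.3
```

Emit:
{"name": "servo_tool", "arguments": {
  "targets": [
    {"hand": 1,"x": 0,"y": -0.002,"z": 0,"roll": 0},
    {"hand": 1,"x": 0,"y": -0.004,"z": 0,"roll": 0}
  ]
}}

```text
time: 8.8
tool_pos: [0.6456, -0.0729, -0.0101]
tcp_rot: [3.135, -0.148, -0.0]
wrist_force: [-1.1, -13.1, -0.2]
width: 0.001
grip_force: 6.3
```

Emit:
{"name": "servo_tool", "arguments": {
  "targets": [
    {"hand": 1,"x": 0,"y": -0.003,"z": 0,"roll": 0},
    {"hand": 1,"x": 0,"y": -0.003,"z": 0,"roll": 0},
    {"hand": 1,"x": 0,"y": -0.003,"z": 0,"roll": 0}
  ]
}}

```text
time: 9.05
tool_pos: [0.6455, -0.0729, -0.0102]
tcp_rot: [3.134, -0.148, -0.0]
wrist_force: [-1.9, -13.3, -0.5]
width: -0.001
grip_force: 7.0
```

```bash
python3 see.py
```

```text
copper [[200, 186], [178, 211], [224, 231], [246, 204]]
[[0.1087, -0.0062], [0.104, 0.1059], [-0.0471, 0.106], [-0.0463, -0.0084]]
tcp [[ 0.0183 -0.0494 -0.0101]] [ -1.7  -13.51  -0.61] 9.1
```

The plate's fence-side edge is now square at y ≈ -7 mm by image, with 13 N against the stop, so it's seated. Next I back off and go up towards the lever.

Emit:
{"name": "servo_tool", "arguments": {
  "targets": [
    {"hand": 1,"x": 0,"y": 0.01,"z": 0,"roll": 0},
    {"hand": 1,"x": 0,"y": 0.04,"z": 0,"roll": 0},
    {"hand": 1,"x": 0,"y": 0.05,"z": -0.06,"roll": 0},
    {"hand": 1,"x": 0,"y": 0.05,"z": -0.13,"roll": 0},
    {"hand": 1,"x": 0,"y": 0.05,"z": -0.2,"roll": 0},
    {"hand": 1,"x": 0,"y": 0.05,"z": -0.27,"roll": 0},
    {"hand": 1,"x": 0,"y": 0.05,"z": -0.33,"roll": 0},
    {"hand": 1,"x": 0,"y": 0.05,"z": -0.34,"roll": 0},
    {"hand": 1,"x": 0,"y": 0.05,"z": -0.34,"roll": 0},
    {"hand": 1,"x": 0,"y": 0.05,"z": -0.34,"roll": 0}
  ]
}}

```text
time: 9.93
tool_pos: [0.6432, -0.0943, 0.1596]
tcp_rot: [-3.137, 0.15, 0.0]
wrist_force: [-1.0, -0.4, -2.0]
width: -0.001
grip_force: 0.0
```

```bash
python3 see.py
python3 - <<'E'
from h import *
go([(-.205,-.022,.16),(-.205,-.022,.087)])
E
```

```text
copper [[200, 186], [178, 211], [224, 231], [246, 204]]
[[0.1087, -0.0062], [0.104, 0.1059], [-0.0471, 0.106], [-0.0463, -0.0084]]
tcp [[ 0.0171 -0.0709  0.1581]] [-0.44  0.03 -0.51] 9.9833
roll -1.6453473087043034e-05 now jig [[ 0.0171 -0.0709  0.1581]] t 9.9833
(-0.205, -0.022, 0.16) [-0.4442 -0.0978 -0.0026]
(-0.205, -0.022, 0.087) [-0.4438 -0.0977  0.1434]
```

Emit:
{"name": "servo_tool", "arguments": {
  "targets": [
    {"hand": 1,"x": -0.07,"y": -0.015,"z": 0,"roll": 0},
    {"hand": 1,"x": -0.14,"y": -0.03,"z": 0,"roll": 0},
    {"hand": 1,"x": -0.21,"y": -0.045,"z": 0,"roll": 0},
    {"hand": 1,"x": -0.28,"y": -0.06,"z": 0,"roll": 0},
    {"hand": 1,"x": -0.35,"y": -0.08,"z": 0,"roll": 0},
    {"hand": 1,"x": -0.41,"y": -0.098,"z": 0,"roll": 0},
    {"hand": 1,"x": -0.444,"y": -0.098,"z": 0,"roll": 0},
    {"hand": 1,"x": -0.444,"y": -0.098,"z": 0,"roll": 0},
    {"hand": 1,"x": -0.444,"y": -0.098,"z": 0,"roll": 0},
    {"hand": 1,"x": -0.444,"y": -0.098,"z": 0,"roll": 0}
  ]
}}

```text
time: 10.82
tool_pos: [0.4273, -0.0248, 0.1589]
tcp_rot: [-3.138, 0.15, 0.002]
wrist_force: [0.5, -0.3, 1.2]
width: -0.005
grip_force: 0.0
```

Emit:
{"name": "servo_tool", "arguments": {
  "targets": [
    {"hand": 1,"x": 0,"y": 0,"z": 0.05,"roll": 0},
    {"hand": 1,"x": 0,"y": 0,"z": 0.1,"roll": 0},
    {"hand": 1,"x": 0,"y": 0,"z": 0.14,"roll": 0},
    {"hand": 1,"x": 0,"y": 0,"z": 0.143,"roll": 0},
    {"hand": 1,"x": 0,"y": 0,"z": 0.143,"roll": 0},
    {"hand": 1,"x": 0,"y": 0,"z": 0.143,"roll": 0}
  ]
}}

```text
time: 11.32
tool_pos: [0.4283, -0.025, 0.0889]
tcp_rot: [3.138, -0.15, 0.001]
wrist_force: [-0.2, 0.2, -0.8]
width: -0.001
grip_force: 0.0
```

Run:
```python
from h import *
go([(-.165,-.022,.087),(-.15,-.022,.087)])
def K(f): return np.array([-.125+.085*np.sin(f),-.022,.0475+.085*np.cos(f)])
print("flank"); go([K(f)+[-.021,0,d-.028] for f,d in((0,-.01),(.2,-.008),(.4,-.006),(.6,-.004),(.8,-.002),(.95,0))])
```

```text
roll -0.0001287428820697868 now jig [[-0.2024 -0.0223  0.0889]] t 11.3167
(-0.165, -0.022, 0.087) [ 0.0749 -0.0007  0.0039]
(-0.15, -0.022, 0.087) [ 0.1049 -0.0007  0.0039]
flank
roll -0.0001287428820697868 now jig [[-0.2024 -0.0223  0.0889]] t 11.3167
[-0.146  -0.022   0.0945] [ 0.1129 -0.0007 -0.0111]
[-0.12911311 -0.022       0.09480566] [ 0.1467 -0.0007 -0.0117]
[-0.11289944 -0.022       0.09179018] [ 0.1791 -0.0007 -0.0057]
[-0.09800539 -0.022       0.08565353] [ 0.2089 -0.0007  0.0066]
[-0.08502473 -0.022       0.07672007] [ 0.2348 -0.0007  0.0245]
[-0.07685968 -0.022       0.06894306] [ 0.2512 -0.0007  0.04  ]
```

First I push the knob partway (to φ ≈ 0.2) and check the force.

Emit:
{"name": "servo_tool", "arguments": {
  "targets": [
    {"hand": 1,"x": 0.04,"y": 0,"z": 0,"roll": 0},
    {"hand": 1,"x": 0.07,"y": 0,"z": 0,"roll": 0},
    {"hand": 1,"x": 0.09,"y": 0,"z": -0.005,"roll": 0},
    {"hand": 1,"x": 0.11,"y": 0,"z": -0.01,"roll": 0},
    {"hand": 1,"x": 0.13,"y": 0,"z": -0.01,"roll": 0},
    {"hand": 1,"x": 0.147,"y": 0,"z": -0.01,"roll": 0},
    {"hand": 1,"x": 0.147,"y": 0,"z": -0.01,"roll": 0}
  ]
}}

```text
time: 11.9
tool_pos: [0.5024, -0.0319, 0.094]
tcp_rot: [3.138, -0.15, 0.004]
wrist_force: [0.9, -0.3, 0.3]
width: -0.0
grip_force: 0.0
```

```bash
python3 see.py
python3 - <<'E'
import cv2
b=cv2.imread("pics/last.png")[130:235,180:320]; cv2.imwrite("pics/s7.png",cv2.resize(b,None,fx=5.7,fy=5.7,interpolation=cv2.INTER_CUBIC))
E
```

```text
copper [[178, 210], [224, 231], [246, 204], [201, 186]]
[[0.1063, 0.1028], [-0.0471, 0.106], [-0.0463, -0.0084], [0.1062, -0.0076]]
tcp [[-0.1289 -0.0222  0.0937]] [-0.66  0.08  0.67] 11.95
```

View pics/s7.png

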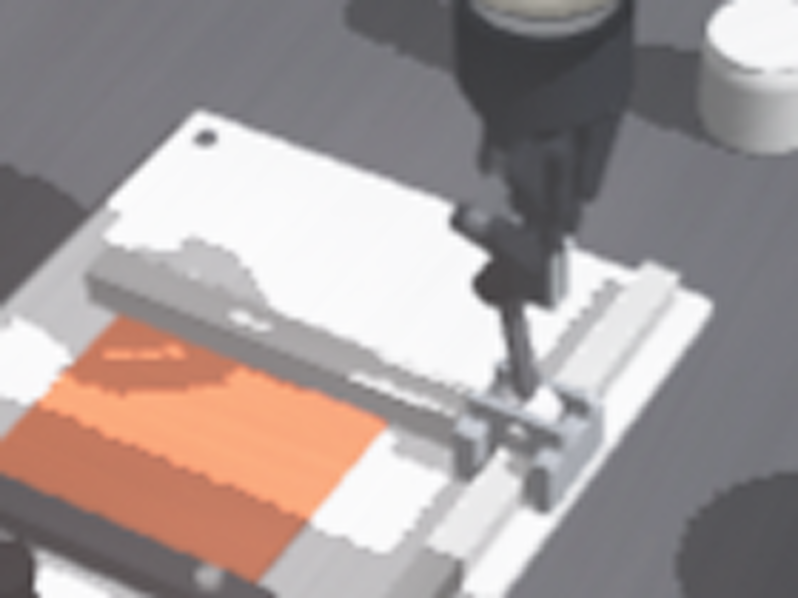

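The lever now leans past upright: its knob is at (505,285), with the fingertip at (550,300) behind it. The fence and plate are in place, so I continue along the arc.

Emit:
{"name": "servo_tool", "arguments": {
  "targets": [
    {"hand": 1,"x": 0.016,"y": 0,"z": 0.002,"roll": 0},
    {"hand": 1,"x": 0.032,"y": 0,"z": 0.004,"roll": 0},
    {"hand": 1,"x": 0.047,"y": 0,"z": 0.01,"roll": 0},
    {"hand": 1,"x": 0.062,"y": 0,"z": 0.017,"roll": 0},
    {"hand": 1,"x": 0.075,"y": 0,"z": 0.025,"roll": 0},
    {"hand": 1,"x": 0.088,"y": 0,"z": 0.033,"roll": 0},
    {"hand": 1,"x": 0.088,"y": 0,"z": 0.033,"roll": 0}
  ]
}}

```text
time: 12.53
tool_pos: [0.5453, -0.0361, 0.0759]
tcp_rot: [3.138, -0.15, 0.0]
wrist_force: [-0.3, -0.1, -0.7]
width: 0.001
grip_force: 0.0
```

```bash
python3 see.py
python3 - <<'E'
from h import *
def K(f): return np.array([-.125+.085*np.sin(f),-.022,.0475+.085*np.cos(f)])
go([K(.8)+[-.021,0,.02-.028]]+[K(f)+[-.004,0,.012-.028] for f in (.8,1,1.2,1.4,1.55)])
E
```

```text
copper [[178, 210], [224, 231], [246, 203], [201, 186]]
[[0.1063, 0.1028], [-0.0471, 0.106], [-0.0442, -0.0118], [0.1062, -0.0076]]
tcp [[-0.0854 -0.0222  0.0762]] [1.03 0.01 0.44] 12.5833
roll -4.958045405512828e-05 now jig [[-0.0854 -0.0222  0.0762]] t 12.5833
[-0.08502473 -0.022       0.09872007] [ 0.0008 -0.0004 -0.0451]
[-0.06802473 -0.022       0.09072007] [ 0.0348 -0.0004 -0.0291]
[-0.05747497 -0.022       0.0774257 ] [ 0.0559 -0.0004 -0.0025]
[-0.04977668 -0.022       0.06230041] [ 0.0713 -0.0004  0.0278]
[-0.04523677 -0.022       0.04594721] [ 0.0804 -0.0004  0.0605]
[-0.04401838 -0.022       0.03326756] [ 0.0828 -0.0004  0.0858]
```

Emit:
{"name": "servo_tool", "arguments": {
  "targets": [
    {"hand": 1,"x": 0,"y": 0,"z": -0.03,"roll": 0},
    {"hand": 1,"x": 0,"y": 0,"z": -0.06,"roll": 0},
    {"hand": 1,"x": 0.03,"y": 0,"z": -0.06,"roll": 0},
    {"hand": 1,"x": 0.04,"y": 0,"z": -0.03,"roll": 0},
    {"hand": 1,"x": 0.056,"y": 0,"z": -0.003,"roll": 0},
    {"hand": 1,"x": 0.064,"y": 0,"z": 0.012,"roll": 0},
    {"hand": 1,"x": 0.071,"y": 0,"z": 0.028,"roll": 0},
    {"hand": 1,"x": 0.076,"y": 0,"z": 0.044,"roll": 0},
    {"hand": 1,"x": 0.08,"y": 0,"z": 0.06,"roll": 0},
    {"hand": 1,"x": 0.08,"y": 0,"z": 0.06,"roll": 0}
  ]
}}

```text
time: 13.42
tool_pos: [0.5844, -0.0398, 0.0462]
tcp_rot: [3.138, -0.15, 0.001]
wrist_force: [1.7, 0.4, 3.3]
width: -0.001
grip_force: 1.4
```

Emit:
{"name": "servo_tool", "arguments": {
  "targets": [
    {"hand": 1,"x": 0.001,"y": 0,"z": 0.01,"roll": 0},
    {"hand": 1,"x": 0.002,"y": 0,"z": 0.02,"roll": 0}
  ]
}}

```text
time: 13.58
tool_pos: [0.5854, -0.0399, 0.0371]
tcp_rot: [3.138, -0.15, 0.002]
wrist_force: [2.2, -0.7, 3.2]
width: -0.003
grip_force: 1.4
```

Emit:
{"name": "servo_tool", "arguments": {
  "targets": [
    {"hand": 1,"x": 0,"y": 0,"z": 0.004,"roll": 0},
    {"hand": 1,"x": 0,"y": 0,"z": 0.008,"roll": 0}
  ]
}}

```text
time: 13.75
tool_pos: [0.5842, -0.0397, 0.0323]
tcp_rot: [-3.138, 0.15, 0.002]
wrist_force: [0.7, 0.3, 3.0]
width: 0.001
grip_force: 1.2
```

Emit:
{"name": "servo_tool", "arguments": {
  "targets": [
    {"hand": 1,"x": 0,"y": 0,"z": 0.004,"roll": 0},
    {"hand": 1,"x": 0,"y": 0,"z": 0.008,"roll": 0}
  ]
}}

```text
time: 13.92
tool_pos: [0.5846, -0.0397, 0.0286]
tcp_rot: [-3.138, 0.15, 0.001]
wrist_force: [1.3, -0.0, 2.2]
width: -0.0
grip_force: 1.2
```

Emit:
{"name": "servo_tool", "arguments": {
  "targets": [
    {"hand": 1,"x": 0,"y": 0,"z": 0.003,"roll": 0},
    {"hand": 1,"x": 0,"y": 0,"z": 0.006,"roll": 0}
  ]
}}

```text
time: 14.08
tool_pos: [0.5849, -0.0398, 0.0262]
tcp_rot: [-3.138, 0.15, 0.0]
wrist_force: [-3.5, -0.6, 14.4]
width: 0.003
grip_force: 6.9
```

The end stop is reached: 14 N with the tip at about knob-top height when lying flat. I'll lift clear and verify by image code.

Emit:
{"name": "servo_tool", "arguments": {
  "targets": [
    {"hand": 1,"x": 0,"y": 0,"z": -0.03,"roll": 0},
    {"hand": 1,"x": 0,"y": 0,"z": -0.1,"roll": 0},
    {"hand": 1,"x": 0,"y": 0,"z": -0.18,"roll": 0},
    {"hand": 1,"x": 0,"y": 0,"z": -0.26,"roll": 0},
    {"hand": 1,"x": 0,"y": 0,"z": -0.34,"roll": 0},
    {"hand": 1,"x": 0,"y": 0,"z": -0.34,"roll": 0},
    {"hand": 1,"x": 0,"y": 0,"z": -0.34,"roll": 0},
    {"hand": 1,"x": 0,"y": 0,"z": -0.34,"roll": 0},
    {"hand": 1,"x": 0,"y": 0,"z": -0.34,"roll": 0}
  ]
}}

```text
time: 14.83
tool_pos: [0.5829, -0.0396, 0.1932]
tcp_rot: [-3.138, 0.15, 0.008]
wrist_force: [-0.4, 0.4, -0.0]
width: -0.002
grip_force: 0.0
```

```bash
python3 see.py
python3 - <<'E'
from h import *
im=cv2.imread("pics/last.png"); 
for th in(1.5,1.7,1.9):
    f=th-.35; print(th,proj("side",W(p,[-.125+.085*np.sin(f),-.022,.0475+.085*np.cos(f)])).round(1))
u,v=map(int,proj("side",W(p,[-.04,-.022,.049]))[0]); w=im[v-18:v+18,u-18:u+18].max(2)
n,l,st,c=cv2.connectedComponentsWithStats((w<85).astype(np.uint8))
for i in range(1,n):
    if st[i,4]>8: print(c[i]+[u-18,v-18],st[i])
E
```

```text
copper [[200, 186], [178, 211], [224, 231], [246, 204]]
[[0.1087, -0.0062], [0.104, 0.1059], [-0.0471, 0.106], [-0.0463, -0.0084]]
tcp [[-0.0472 -0.0222  0.193 ]] [0.33 0.83 0.37] 14.8833
1.5 [[248.  183.8]]
1.7 [[246.5 187.4]]
1.9 [[246.1 191.5]]
```

Run:
```python
from h import *
im=cv2.imread("pics/last.png"); print(im[176:212,228:268].max(2)[::2,::2])
```

```text
[[251 250 251 251 250 250 250 250 251 250 250 250 250 249 249 248 249 250
  250 250]
 [250 251 251 251 251 250 250 251 250 250 250 250 249 249 248 249 250 250
  250 249]
 [251 251 251 251 251 250 251 250 250 250 250 249 250 249 249 249 250 250
  249 249]
 [251 251 251 251 250 251 250 251 251 251 250 250 249 249 250 250 250 249
  248 249]
 [243 250 251 250 251 251 251 251 251 250 250 249 249 250 250 250 250 249
  249 248]
 [233 235 238 248 248 251 251 251 250 200 107 227 249 250 250 250 249 249
  249 249]
 [235 234 233 234 237 244 246 249 204  92  93  93 236 250 250 250 249 249
  249 250]
 [226 237 236 236 235 227 173 147  92  93  94 105 225 250 250 249 249 249
  250 250]
 [140 146 222 235 230 172 167  92  92  95 107 137 136 150 229 248 249 249
  250 248]
 [140 140 142 138 155 168 175  93  88  90 109 113 129 138 136 138 188 244
  250 220]
 [215 156 141 140 141 140 141 144 117 145 180 165 125 109 122 136 137 134
  175 168]
 [250 250 222 183 149 140 141 142 138 193 227 206 187 172 145 108 113 161
  161 136]
 [250 250 250 250 239 226 190 143 141 141 141 146 222 227 201 171 162 133
  177 201]
 [249 249 250 250 249 249 249 245 207 149 141 141 140 137 151 199 169 145
  120 119]
 [249 249 250 250 250 249 249 249 249 248 168 147 140 141 139 138 190 210
  203 121]
 [250 249 249 249 250 250 249 249 249 246 240 194 176 156 140 139 134 189
  192 119]
 [250 250 250 249 249 249 249 250 247 250 232 195 197 194 188 162 121 123
  181 110]
 [249 250 250 250 251 250 249 246 249 250 250 228 211 194 194 196 120 121
  170 199]]
```

The knob's dark blob is centred at about (246,191), which matches a lever angle of 1.9 rad. The plate is seated and square, so I'm handing in.

```bash
python3 -c "
from workcell import ticket
print(ticket.finish_job())"
```

```text
the job is handed in; nothing more can be done
None
```

The fence has pushed the copper plate square and snug against the stop, and the cam lever is locked fully over at about 1.9 rad. The job was handed in at about 15 s; it returned no verdict.

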